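# Load the label roll on the packing bench

### The arm

A 6-joint arm with a two-finger parallel gripper is mounted at the origin on the work surface. World frame = base frame: x ahead of the robot, y to its left, z up, the work surface at z = 0. Lengths are in m, angles in rad, forces in N, time in s.
With the tool pointing down it reaches from about 0.375 to 0.825 m from the base axis. Payload 5.5 kg.
Tool frame: the origin (TCP) lies midway between the tips of the shut fingers; the grasp point (between the pads) lies grip_point_offset behind it (grip_point_offset is the distance from the TCP to the grasp point, in m); z points along the fingers, y is the line along which they close (so a half turn about z gives the same grasp; the last joint's range is limited). The gripper opens to 85 mm and grips with 20 to 120 N. Pads are 22 mm wide; open, the fingers measure 114 mm over their backs; the gripper's body (76 mm by 85 mm) begins 54 mm behind the grasp point. The pads swing forward as they close: fully open they stand 13 mm farther back than shut.
Start: joints at [-1.323, 0.314, -0.047, 1.21, 0, 1.571], TCP at [0.147, -0.582, 0.195] pointing down, gripper open.
Joint ranges: [-2.67, 2.67], [-0.69, 1.73], [-1.03, 1.25], [-2.08, 2.16], [-1.42, 1.45], [-3.14, 3.14]. Speed limits (rad/s): [2.39, 2.39, 3.01, 3.14, 3.14, 3.14].

### API

Orientations are given as a unit quaternion [w, x, y, z].
In Python, from workcell import * gives the robot as it stands.
- The arm moves only by the tool jog_arm, never from a script. Its argument "targets" is a list of rows, each a list of 3 entries, a list of its own where there are three numbers: the shift along the world's x, y, z in mm, then the turn, a rotation vector about the world's x, y, z in rad, then the opening, from -1 (shut) to 1 (fully open). In form: [[[tx, ty, tz], [ax, ay, az], gripper], ...]. A call has 1 to 12 rows; each row shifts and turns the commanded pose from where the row before left it; what a row does not reach is not made up. A row lasts 1/8 s, in which the tool goes at most 62.5 mm and 10.7 degrees, less where a joint would pass 70% of its speed; a pose out of reach is approached as far as the arm can. A call is refused whole if a number of a shift passes 62.5 or a number of a turn 0.188, either way. A call with a gripper value outside its range is refused whole. The fingers move at their own pace and stop on an object; "force" is the grip in N (left out, the last holds). Time passes only in rows, so rows that do not move let the fingers close. It gives the time, the measured TCP pose, the force, the opening and the grip force at its end, in the units of the state.
- sense(): the state, without advancing time (a new reading comes with each control period).
- get_image(name): name is "scene" or "side" or "wrist"; returns a dict with "img" (384x512x3 uint8, red, green, blue), "fov_y" (degrees; the focal length in pixels is half the picture's height over the tangent of half this angle, whatever the lens; pixels are square), "cx", "cy" (the principal point, pixels), "view" (4x4, takes a point from world to camera coordinates); the wrist camera has in their place "tool_from_camera" (4x4, takes a point from camera to tool coordinates, whose origin is the TCP and whose axes are the flange's). Camera axes: x right, y down, z forward; pixel columns grow to the right and rows downward; lengths in m; the calibration is good to about 2 mm. A picture is of the moment at which its call begins: read the wrist's pose just before it. There is no depth.
- job_done(): hands the job in; it is judged then, once.
Trained networks look in a picture, given as the dict that the camera call returned (one of the last four; its "shot" number tells which), for a name from the list of things; names that differ only in an ending like _2 or _b are one class to them, and where a whole thing is asked for, a point or a joint stands for the part that bears it (a point fixed in the world has none). Each returns a list of dicts, best first, with "p" (0 to 1); they miss things now and then, are a little off and sometimes report something else, mostly with a low value. They report only what shows in the picture. A call takes as long as a camera call. They do not tell look-alikes from the thing itself.
- spot_in(picture, name): "uv" ([column, row] in pixels, amid what is visible of it).
- place_of(picture, name): "uv" ([column, row] in pixels: a listed point, or the origin of a listed thing).
The state is a dict: "clock": time; "joints": joint angles; "joint_vel": joint speeds; "tau": joint torques, N m; "eef_pos": TCP position; "tool_rot": TCP orientation; "force": force on the tool from outside, world axes, zero at the start; "wrist_torque": the same for the moment, N m; "opening": finger opening in m; "gripper_force": force on a finger pad.
Only numpy, scipy, OpenCV 4.12 (cv2) and the standard library are available. Lean on these libraries where they do the work, as an engineer would, in place of code of your own. Each camera call takes 0.05 s, during which the arm holds its last target. There are 200 camera calls.

### The job

Get the label dispenser on the storeroom packing bench ready: take the slim spindle out of the wooden rack and stand it upright in the dispenser's socket, fully home so that its flange sits on the block. Then slip the label roll over the spindle and lower it until it rests on the flange. Lower both parts all the way rather than letting them drop, and leave the thick spindle, tape roll, mug and carton where they are.

Things in the scene. Friction and masses are not known exactly. Their poses are not given: they have to be found in the camera images.
- dispenser: Grey painted dispenser block, fixed to the bench, 160 (x) x 110 (y) x 40 mm high. Origin: centre of its underside. On its far end (x = +68 mm) stands a steel tear bar along y, 90 mm long, 8 mm thick, its top 79 mm above the bench.
- socket (a point): Centre of the mouth of the dispenser's round socket, in its top face, 20 mm from the block's centre away from the tear bar; 40 mm above the bench. Hole diameter 19 mm, 34 mm deep, mouth chamfered by 2 mm; z up.
- rack: Wooden rack block, fixed to the bench, 190 (x) x 80 (y) x 45 mm high, with two round holes of 19 mm, 38 mm deep, at x = -47.5 and +47.5 mm; one spindle stands in each. Which one stands where varies. Origin: centre of its underside.
- slim_spindle: Loose aluminium spindle, 0.12 kg: an upright rod of 16 mm diameter above a flange of 50 mm diameter and 5 mm thickness, with a tail of 16 mm diameter below, 30 mm long with a chamfered foot. Origin: centre of the flange's underside; z along the rod, up. Flange top at z = 5 mm, rod top at z = 78 mm, foot at z = -30 mm. Starts upright in the rack.
- thick_spindle: Same as the slim spindle, but its rod above the flange is 34 mm thick and does not fit the roll. Bystander, stays in the rack. Origin: centre of the flange's underside.
- label_roll: Roll of white labels on a cardboard core, loose, 0.13 kg: outside diameter 58 mm, height 60 mm, bore 26 mm all the way through. Stands on end on the bench. Origin: its centre, 30 mm above its lower face; z along its axis. The two ends are alike.
- tape_roll: Bystander: wide brown roll lying flat on the bench, outside diameter 100 mm, bore 76 mm, 48 mm high. Origin: centre of its underside.
- mug: Bystander: white mug, 80 mm wide, 90 mm high, handle at +y. Origin: centre of its underside.
- carton: Bystander: closed cardboard carton, 110 x 90 x 80 mm high. Origin: centre of its underside.
Mind the look-alikes: they are no part of the job. What is shaped like the slim_spindle but blue or orange is not meant.

How it is judged:
On the way, in this order (a step that is already met when the one before it is completed fails the run):
1. the slim spindle stands fully home in the dispenser's socket (distance between slim_spindle and socket below 0.004 m and angle between slim_spindle's own z axis and vertical below 0.06 rad), for 0.2 s.
2. the label roll is on the spindle, resting on its flange (horizontal distance between label_roll and slim_spindle below 0.008 m and z of label_roll in the frame of slim_spindle between 0.031 and 0.039 m and angle between the z axis of label_roll and the z axis of slim_spindle, either way round below 0.06 rad), for 0.2 s.
At the end, for the whole second after the job is handed in: Slim spindle upright (0.06 rad) in the socket, its flange underside centre within 4 mm of the socket mouth; label roll round it (axes within 8 mm, 0.06 rad), resting on the flange (roll centre 31 to 39 mm above the flange underside); both at rest (all of step 1 and all of step 2 and linear speed of each of label_roll, slim_spindle below 0.02 m/s); the robot touches nothing.
It fails at once if the label roll is dropped (falls faster than 0.5 m/s, about 13 mm of free fall, out of the fingers) (linear speed of label_roll above 0.5 m/s and contact force between label_roll and the fingers below 0.05 N).
It fails at once if the slim spindle is dropped (falls faster than 0.5 m/s, about 13 mm of free fall, out of the fingers) (linear speed of slim_spindle above 0.5 m/s and contact force between slim_spindle and the fingers below 0.05 N).
It fails at once if the thick spindle is moved by more than 20 mm (distance of thick_spindle from where it was at the start of the episode above 0.02 m).
It fails at once if the tape roll, mug or carton is moved by more than 30 mm (distance of any of tape_roll, mug, carton from where it was at the start of the episode above 0.03 m).
It also fails if it takes over 72 s, if anything falls off the work surface, if the arm or the gripper's body presses on something with over 40 N, if the wrist force passes 120 N, or if a joint passes its speed limit or range.

## Working session

There is one attempt and no reset: what is moved stays moved. The work goes in short steps, Python scripts to look and compute and a tool call to move; the robot and the scene stay as the last step left them, time stands still between calls to the robot, and variables do not carry over. Pictures are saved under pics/ and viewed, at most 10 in all, crops included, and the job is handed in when it is done.

Besides the shell and the picture viewer there is one more tool, called as a command line: name --argument value ..., lists and objects as JSON in quotes. jog_arm: Moves the arm, as the interface text tells. Its arguments: {"type":"object","properties":{"targets":{"type":"array"},"force":{"type":"number"}},"required":["targets"]}

```bash
mkdir -p pics; cat > h.py <<'E'
from workcell import *
import numpy as np, cv2
from scipy.spatial.transform import Rotation as R
def cam(p, s=None):
    f=p["img"].shape[0]/2/np.tan(np.radians(p["fov_y"])/2)
    K=np.array([[f,0,p["cx"]],[0,f,p["cy"]],[0,0,1]])
    if "view" in p: V=np.array(p["view"])
    else:
        q=s["tool_rot"]; T=np.eye(4); T[:3,:3]=R.from_quat([q[1],q[2],q[3],q[0]]).as_matrix(); T[:3,3]=s["eef_pos"]
        V=np.linalg.inv(T@np.array(p["tool_from_camera"]))
    return K@V[:3]
def tri(P1,a,P2,b):
    X=cv2.triangulatePoints(P1,P2,np.array(a,float).reshape(2,1),np.array(b,float).reshape(2,1))
    return (X[:3]/X[3]).ravel()
def atz(P,uv,z):
    A=P[:,:2]; b=P[:,2]*z+P[:,3]
    u=np.array([uv[0],uv[1],1.]); M=np.c_[A,-u]
    return np.linalg.solve(M,-b)[:2]
def proj(P,X):
    x=P@np.append(X,1); return x[:2]/x[2]
def save(n,img,scale=1):
    cv2.imwrite("pics/"+n,cv2.resize(img[...,::-1],None,fx=scale,fy=scale,interpolation=cv2.INTER_CUBIC))
E
python3 - <<'E'
from h import *
s=sense(); print({k:s[k] for k in("clock","eef_pos","tool_rot","opening","force")}, globals().get("grip_point_offset"))
a=get_image("scene"); b=get_image("side"); Pa,Pb=cam(a),cam(b)
np.savez("P.npz",Pa=Pa,Pb=Pb)
save("all.png",np.hstack([a["img"],b["img"]]),0.78)
cv2.imwrite("scene.png",a["img"][...,::-1]);cv2.imwrite("side.png",b["img"][...,::-1])
for n in ["slim_spindle","thick_spindle","label_roll","socket","rack","dispenser","tape_roll","mug","carton"]:
    A=place_of(a,n);B=place_of(b,n)
    print(n,[(np.round(x["uv"]).tolist(),round(x["p"],2)) for x in A],[(np.round(x["uv"]).tolist(),round(x["p"],2)) for x in B])
    for x in A[:3]:
        for y in B[:3]:
            X=tri(Pa,x["uv"],Pb,y["uv"]); print("   ",np.round(X,4), np.round(np.linalg.norm(proj(Pa,X)-x["uv"])+np.linalg.norm(proj(Pb,X)-y["uv"]),1))
E
```

```text
{'clock': 0.0, 'eef_pos': array([ 0.14699031, -0.58105912,  0.1941299 ]), 'tool_rot': array([-8.40882858e-04,  9.92335545e-01,  1.23569591e-01, -1.19504704e-04]), 'opening': 0.08535392729480827, 'force': array([0.35920236, 0.34667051, 0.24716635])} 0.0187
slim_spindle [([343.0, 249.0], 0.7), ([299.0, 226.0], 0.58), ([302.0, 278.0], 0.58)] [([291.0, 141.0], 0.76), ([244.0, 141.0], 0.75), ([255.0, 158.0], 0.72), ([290.0, 164.0], 0.67), ([262.0, 261.0], 0.4)]
    [0.6792 0.3321 0.0517] 49.1
    [0.5584 0.3347 0.0261] 2.2
    [ 0.5756  0.3129 -0.0122] 22.3
    [0.685  0.2319 0.0977] 23.1
    [0.577  0.2288 0.0812] 21.4
    [0.5917 0.2054 0.0452] 2.6
    [0.7152 0.3225 0.0229] 2.2
    [0.6042 0.3272 0.0037] 45.7
    [ 0.6194  0.304  -0.0395] 25.8
thick_spindle [([325.0, 215.0], 0.79), ([379.0, 286.0], 0.33)] [([222.0, 154.0], 0.62)]
    [0.4915 0.226  0.0471] 6.7
    [ 0.4811  0.4438 -0.1023] 2.7
label_roll [([293.0, 182.0], 0.88)] [([210.0, 201.0], 0.79)]
    [0.4473 0.0337 0.0271] 0.1
socket [([224.0, 160.0], 0.61)] [([254.0, 252.0], 0.92)]
    [ 0.5594 -0.2017  0.0493] 2.1
rack [([307.0, 230.0], 0.63)] []
dispenser [([223.0, 177.0], 0.62)] [([262.0, 260.0], 0.9)]
    [ 0.5818 -0.1814 -0.0056] 2.8
tape_roll [([227.0, 227.0], 0.97), ([323.0, 215.0], 0.65)] [([310.0, 204.0], 0.96)]
    [ 0.7346  0.0284 -0.0035] 1.2
    [ 0.6788  0.1447 -0.0178] 96.0
mug [([197.0, 140.0], 0.88)] [([246.0, 343.0], 0.92)]
    [ 0.5257 -0.4308  0.0051] 0.4
carton [([379.0, 287.0], 0.95)] [([240.0, 126.0], 0.73)]
    [ 0.5551  0.4696 -0.0013] 4.0
```

View pics/all.png

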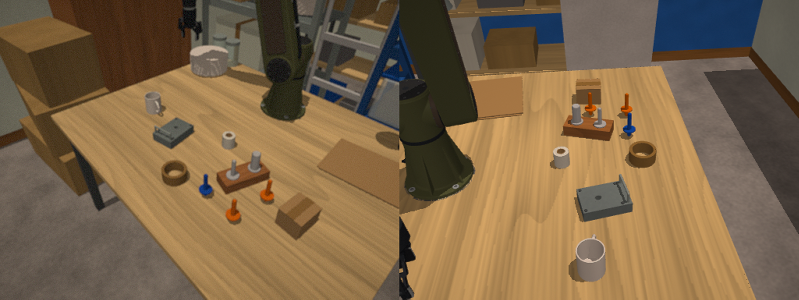

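The slim_spindle candidates, in scene-camera pixels:
- Silver in the rack at (299,226), side view (255,158). It triangulates to z=45 mm, which is the rack top, so it fits.
- Orange at (343,249), orange at (302,278) and blue at about (264,240). These stand on the bench and are look-alikes.

The thick silver spindle is at (325,215). I'll confirm the choice in one crop.

```bash
python3 - <<'E'
from h import *
a=cv2.imread("scene.png")[...,::-1]; save("crop.png",a[180:310,240:420],4)
s=sense();w=get_image("wrist");print(np.round(w["tool_from_camera"],3),w["fov_y"],s["joints"])
P=np.load("P.npz");
for n,X in dict(slim=[.5917,.2054,.045],slimtop=[.5917,.2054,.123],roll=[.4473,.0337,.03],sock=[.5594,-.2017,.04]).items(): print(n,proj(P["Pa"],X),proj(P["Pb"],X))
E
```

```text
[[ 0.001 -0.954 -0.301  0.076]
 [ 1.     0.001  0.     0.   ]
 [-0.    -0.301  0.954 -0.179]
 [ 0.     0.     0.     1.   ]] 65.90481674353563 [-1.32306309e+00  3.13467546e-01 -4.70814273e-02  1.21020320e+00
  4.35354659e-05  1.57079902e+00]
slim [300.6922097  225.54689025] [256.15612483 158.0785366 ]
slimtop [302.81081402 206.18067668] [255.51065232 137.06187954]
roll [292.8804865  181.11334345] [210.23676023 200.13782872]
sock [224.7827534  161.18141322] [254.55116417 254.94392319]
```

View pics/crop.png

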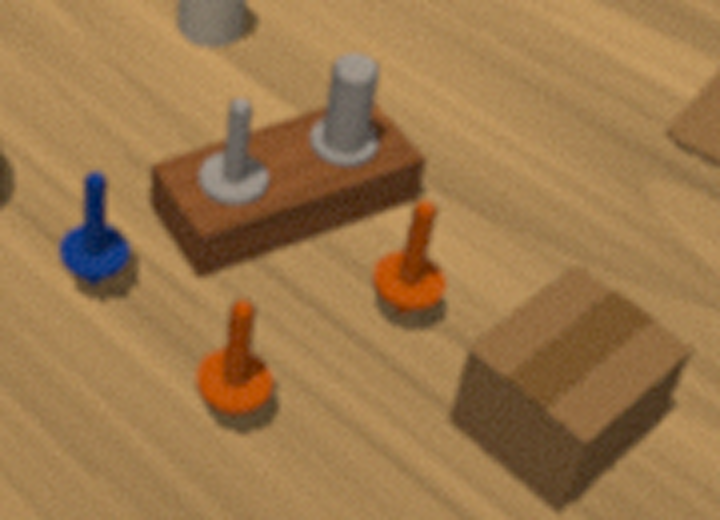

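The crop shows the slim silver spindle at crop (238,150), standing in the left rack hole with its flange on the rack. The thick silver one is at (350,110), and the blue and orange ones stand on the bench. Target: silver slim. I'll travel via the dispenser and look with the wrist camera on the way.

jog_arm --targets '[[[37, 42, 6], [0, 0, 0.187], 1], [[37, 42, 6], [0, 0, 0.187], 1], [[37, 42, 6], [0, 0, 0.187], 1], [[37, 42, 6], [0, 0, 0.187], 1], [[37, 42, 6], [0, 0, 0.187], 1], [[37, 42, 6], [0, 0, 0.187], 1], [[37, 42, 6], [0, 0, 0.187], 1], [[37, 42, 6], [0, 0, 0.187], 1], [[37, 42, 6], [0, 0, 0.187], 1], [[0, 0, 0], [0, 0, 0], 1], [[0, 0, 0], [0, 0, 0], 1]]' --force 30

```text
clock: 2.42
eef_pos: [0.4799, -0.2037, 0.2488]
tool_rot: [-0.0, 0.569, 0.822, -0.0]
force: [0.2, 0.2, -0.2]
opening: 0.0856
gripper_force: 0.0
```

```bash
cat > look.py <<'E'
from h import *
import sys,pickle
tag=sys.argv[1]; names=sys.argv[2:]
s=sense();w=get_image("wrist");P=cam(w,s);d={"P":P}
print(s["clock"],np.round(s["eef_pos"],4),np.round(s["joints"],3))
for n in names:
    r=place_of(w,n);d[n]=[x["uv"] for x in r]; print(n,[(np.round(x["uv"],1).tolist(),round(x["p"],2)) for x in r])
pickle.dump(d,open(tag+".pkl","wb")); cv2.imwrite(tag+"_w.png",w["img"][...,::-1])
E
python3 look.py v1 socket dispenser
```

```text
2.425 [ 0.4799 -0.2037  0.2488] [-4.010e-01  1.480e-01 -1.350e-01  1.288e+00 -1.000e-03  8.100e-01]
socket [([311.6, 172.4], 0.83)]
dispenser [([322.0, 167.7], 0.57)]
```

jog_arm --targets '[[[10, 58, 0], [0, 0, 0.187], 1], [[10, 58, 0], [0, 0, 0.187], 1], [[0, 0, 0], [0, 0, 0], 1], [[0, 0, 0], [0, 0, 0], 1]]'

```text
clock: 3.08
eef_pos: [0.4998, -0.0886, 0.249]
tool_rot: [0.0, 0.407, 0.913, -0.0]
force: [-1.0, -0.6, -0.4]
opening: 0.0855
gripper_force: 0.0
```

```bash
python3 look.py v2 socket dispenser label_roll
```

```text
3.075 [ 0.4998 -0.0886  0.249 ] [-1.750e-01  1.220e-01 -1.650e-01  1.284e+00 -1.000e-03  6.640e-01]
socket [([477.6, 31.3], 0.69), ([235.1, 239.3], 0.63)]
dispenser [([250.4, 231.8], 0.85)]
label_roll [([281.2, 56.8], 0.74)]
```

jog_arm --targets '[[[-5, 50, 0], [0, 0, 0.187], 1], [[-5, 50, 0], [0, 0, 0.187], 1], [[-5, 50, 0], [0, 0, 0.11], 1], [[0, 0, 0], [0, 0, 0], 1], [[0, 0, 0], [0, 0, 0], 1]]'

```text
clock: 3.9
eef_pos: [0.4853, 0.0614, 0.249]
tool_rot: [0.0, 0.176, 0.984, -0.0]
force: [-1.1, -0.2, -0.1]
opening: 0.0851
gripper_force: 0.0
```

```bash
python3 look.py v3 socket label_roll slim_spindle thick_spindle
```

```text
3.9 [0.4853 0.0614 0.249 ] [ 1.260e-01  8.700e-02 -2.050e-01  1.279e+00 -1.000e-03  4.810e-01]
socket [([112.2, 266.6], 0.83)]
label_roll [([221.2, 134.6], 0.72)]
slim_spindle [([377.4, 194.4], 0.9), ([469.4, 239.4], 0.89), ([469.2, 140.4], 0.88), ([377.6, 264.7], 0.65)]
thick_spindle [([383.3, 128.6], 0.87)]
```

jog_arm --targets '[[[25, 45, 0], [0, 0, 0], 1], [[25, 45, 0], [0, 0, 0], 1], [[0, 0, 0], [0, 0, 0], 1], [[0, 0, 0], [0, 0, 0], 1]]'

```text
clock: 4.65
eef_pos: [0.5348, 0.1516, 0.2486]
tool_rot: [-0.0, 0.176, 0.984, -0.0]
force: [0.2, 0.1, -0.9]
opening: 0.0856
gripper_force: 0.0
```

```bash
python3 look.py v4 label_roll slim_spindle thick_spindle
python3 - <<'E'
import cv2,numpy as np
I=[cv2.resize(cv2.imread(f"v{i}_w.png"),(400,300)) for i in (1,2,3,4)]
cv2.imwrite("pics/w4.png",np.vstack([np.hstack(I[:2]),np.hstack(I[2:])]))
E
```

```text
4.65 [0.5348 0.1516 0.2486] [ 0.276  0.215 -0.054  1.302 -0.     0.63 ]
label_roll [([141.9, 122.3], 0.58)]
slim_spindle [([308.3, 260.6], 0.96), ([403.0, 229.5], 0.63), ([393.4, 127.1], 0.6), ([302.0, 187.4], 0.55)]
thick_spindle [([302.8, 117.8], 0.76)]
```

View pics/w4.png

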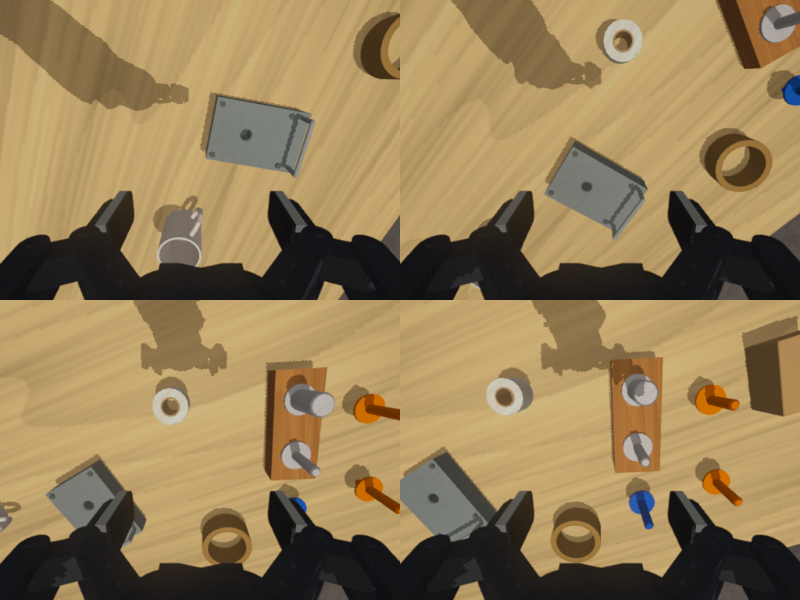

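The wrist views are clear. The socket hole is at v1 (315,172) and v2 (238,239). The silver slim spindle is at v3 (378,195) and v4 (302,187), with the orange and blue ones beside the rack, and the roll is in v2 to v4.

```bash
python3 - <<'E'
from h import *
import pickle
V={i:pickle.load(open(f"v{i}.pkl","rb")) for i in(1,2,3,4)}
Q=np.load("P.npz")
def multi(obs):
    from scipy.optimize import least_squares
    f=lambda X:np.concatenate([proj(P,X)-u for P,u in obs])
    r=least_squares(f,[.55,0,.04]);return np.round(r.x,4),np.round(np.abs(r.fun).max(),1)
def dark(i,uv,r=9):
    g=cv2.cvtColor(cv2.imread(f"v{i}_w.png"),cv2.COLOR_BGR2GRAY)
    x,y=int(uv[0]),int(uv[1]);c=g[y-20:y+21,x-20:x+21].astype(np.uint8)
    n,l,st,ce=cv2.connectedComponentsWithStats((c<0.62*np.median(c)).astype(np.uint8))
    k=[j for j in range(1,n) if st[j,4]>30]; k=min(k,key=lambda j:np.hypot(*(ce[j]-20)))
    print("hole",i,st[k],ce[k]+[x-20,y-20]); return ce[k]+[x-20,y-20]
P=lambda i:V[i]["P"]
s1,s2,s3=V[1]["socket"][0],V[2]["socket"][1],V[3]["socket"][0]
print("socket net",multi([(P(1),s1),(P(2),s2),(P(3),s3)]))
d=[dark(1,s1),dark(2,s2)]
print("socket blob",multi([(P(1),d[0]),(P(2),d[1])]),atz(P(1),d[0],.04),atz(P(2),d[1],.04))
L=[(P(i),V[i]["label_roll"][0]) for i in(2,3,4)]
print("roll",multi(L),[np.round(atz(p,u,.03),4) for p,u in L], atz(Q["Pa"],[293,182],.03))
S=[(P(3),V[3]["slim_spindle"][0]),(P(4),V[4]["slim_spindle"][3])]
print("slim",multi(S),[np.round(atz(p,u,.045),4) for p,u in S])
T=[(P(3),V[3]["thick_spindle"][0]),(P(4),V[4]["thick_spindle"][0])]
print("thick",multi(T),[np.round(atz(p,u,.045),4) for p,u in T])
# bright rod tip / flange overlay check crop
w=cv2.imread("v4_w.png")
for z in(.045,.123):
    X=multi(S)[0].copy();X[2]=z;u=proj(P(4),X);cv2.circle(w,tuple(int(round(t)) for t in u),2,(0,0,255),-1)
a=cv2.resize(w[150:230,260:350],None,fx=6,fy=6)
w=cv2.imread("v2_w.png");X=multi([(P(1),d[0]),(P(2),d[1])])[0].copy();X[2]=.04
u=proj(P(2),X);cv2.circle(w,tuple(int(round(t)) for t in u),1,(0,0,255),-1)
r=multi(L)[0].copy()
b=cv2.resize(w[205:285,195:245],None,fx=6,fy=6)
cv2.imwrite("pics/chk.png",np.hstack([a,b])[:, :800])
E
```

```text
socket net (array([ 0.5561, -0.1954,  0.0447]), np.float64(3.1))
hole 1 [17 14 13 13 99] [315.15151515 173.12121212]
hole 2 [ 18  15  12  10 101] [238.47524752 238.3960396 ]
socket blob (array([ 0.5602, -0.1962,  0.0353]), np.float64(0.5)) [ 0.55958336 -0.19545735] [ 0.55793115 -0.19418645]
roll (array([0.4389, 0.0249, 0.0268]), np.float64(1.5)) [array([0.438 , 0.0236]), array([0.4402, 0.0269]), array([0.4388, 0.0255])] [0.45042687 0.03732334]
slim (array([0.5878, 0.1959, 0.0486]), np.float64(1.8)) [array([0.5871, 0.1979]), array([0.5913, 0.195 ])]
thick (array([0.5033, 0.2234, 0.0492]), np.float64(0.7)) [array([0.5034, 0.2253]), array([0.5045, 0.2235])]
```

View pics/chk.png

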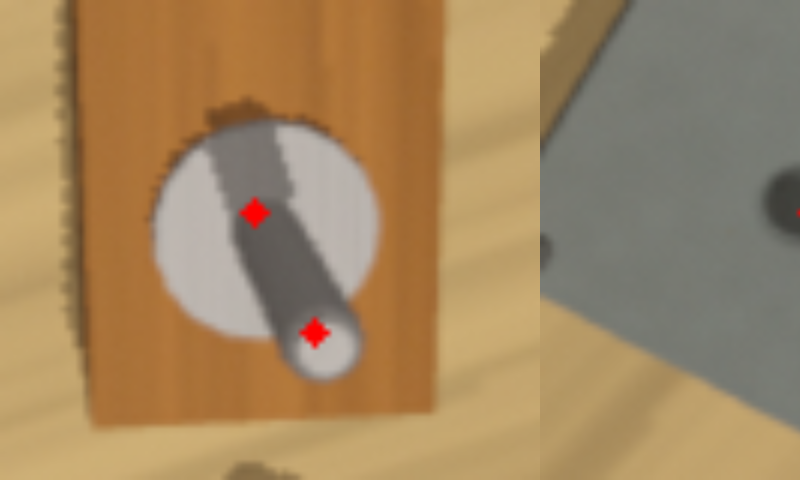

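```bash
python3 - <<'E'
from h import *
import pickle
P=pickle.load(open("v4.pkl","rb"))["P"]
print(atz(P,[313.7-.4,207.5-.4],.123),atz(P,[304.3-.4,188-.4],.05), sense()["eef_pos"])
E
```

```text
[0.59073987 0.19635095] [0.59071936 0.19706021] [0.534867   0.15129459 0.24930516]
```

jog_arm --targets '[[[30, 25, 0], [0, 0, 0], 1], [[26, 20, 0], [0, 0, 0], 1], [[0, 0, 0], [0, 0, 0], 1], [[0, 0, 0], [0, 0, 0], 1]]'

```text
clock: 5.35
eef_pos: [0.5906, 0.1965, 0.249]
tool_rot: [-0.0, 0.176, 0.984, -0.0]
force: [-0.2, 0.9, -0.2]
opening: 0.0855
gripper_force: 0.0
```

```bash
python3 look.py v5 slim_spindle thick_spindle
python3 - <<'E'
from h import *
import pickle
d=pickle.load(open("v5.pkl","rb"));P=d["P"];w=cv2.imread("v5_w.png")
u=proj(P,[.5907,.1967,.123]);v=proj(P,[.5907,.1967,.05]);print(u,v)
x,y=(int(t) for t in v); x0,y0=x-50,y-40
for q in(u,v): cv2.circle(w,tuple(int(round(t)) for t in q),1,(0,0,255),-1)
cv2.imwrite("pics/c5.png",cv2.resize(w[y0:y0+90,x0:x0+100],None,fx=6,fy=6));print(x0,y0)
E
```

```text
5.35 [0.5906 0.1965 0.249 ] [ 0.321  0.345  0.118  1.345 -0.     0.675]
slim_spindle [([268.2, 236.1], 0.96), ([253.2, 83.6], 0.7), ([256.0, 160.6], 0.65), ([363.2, 206.0], 0.59)]
thick_spindle [([254.7, 83.3], 0.75)]
[257.51274171 174.18080032] [257.44213759 160.29779682]
207 120
```

View pics/c5.png

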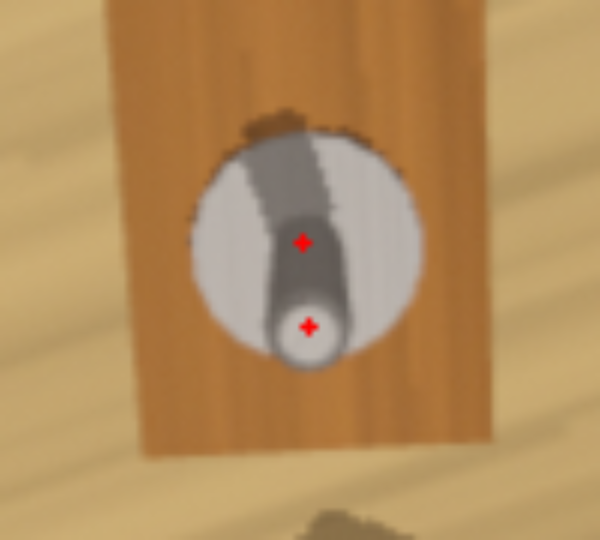

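The marks sit on the flange centre at crop (303,243) and the rod tip at (309,330), within about 1 mm. Descending and gripping.

jog_arm --targets '[[[1, 0, -40], [0, 0, 0], 1], [[0, 0, -50], [0, 0, 0], 1], [[0, 0, -50], [0, 0, 0], 1], [[0, 0, -35], [0, 0, 0], 1], [[0, 0, 0], [0, 0, 0], 1], [[0, 0, 0], [0, 0, 0], -0.5], [[0, 0, 0], [0, 0, 0], -1], [[0, 0, 0], [0, 0, 0], -1], [[0, 0, 0], [0, 0, 0], -1], [[0, 0, 0], [0, 0, 0], -1], [[0, 0, 0], [0, 0, 0], -1], [[0, 0, 0], [0, 0, 0], -1]]' --force 40

```text
clock: 7.0
eef_pos: [0.5928, 0.1973, 0.075]
tool_rot: [0.001, 0.176, 0.984, 0.0]
force: [-1.5, -0.8, 5.6]
opening: 0.0135
gripper_force: 39.1
```

jog_arm --targets '[[[0, 0, 15], [0, 0, 0], -1], [[0, 0, 30], [0, 0, 0], -1], [[0, 0, 45], [0, 0, 0], -1], [[0, 0, 45], [0, 0, 0], -1], [[0, 0, 0], [0, 0, 0], -1], [[0, 0, 0], [0, 0, 0], -1]]'

```text
clock: 7.75
eef_pos: [0.5919, 0.1973, 0.2088]
tool_rot: [-0.0, 0.175, 0.984, -0.0]
force: [-1.3, -0.1, -2.4]
opening: 0.0133
gripper_force: 39.2
```

```bash
python3 look.py v6 slim_spindle
python3 - <<'E'
from h import *
w=cv2.imread("v6_w.png"); b=get_image("side")["img"][...,::-1]
cv2.imwrite("pics/c6.png",np.hstack([cv2.resize(w,(400,300)),cv2.resize(b[60:210,180:380],(400,300))])); print(sense()["opening"])
E
```

```text
7.75 [0.5919 0.1973 0.2088] [0.322 0.355 0.042 1.258 0.    0.674]
slim_spindle [([255.4, 205.7], 0.96), ([360.9, 96.9], 0.67), ([373.2, 216.2], 0.57)]
0.01356628561776227
```

View pics/c6.png

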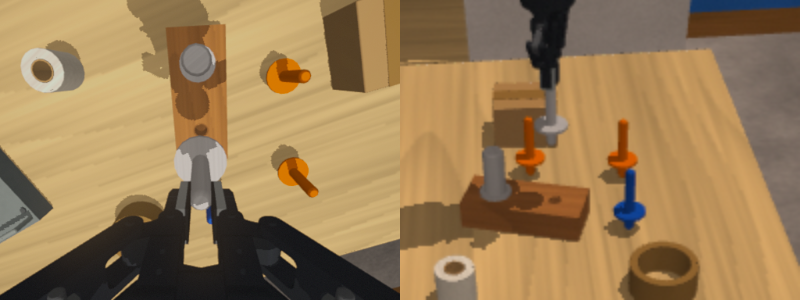

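The spindle is held upright, with its flange at wrist (256,205), and the rack hole is empty. Moving to look at the socket beside the held spindle.

jog_arm --targets '[[[1, -30, 0], [0, 0, 0], -1], [[1, -51, 0], [0, 0, 0], -1], [[1, -55, 0], [0, 0, 0], -1], [[1, -55, 0], [0, 0, 0], -1], [[1, -55, 0], [0, 0, 0], -1], [[0, -55, 0], [0, 0, 0], -1], [[0, -55, 0], [0, 0, 0], -1], [[0, -30, 0], [0, 0, 0], -1], [[0, -20, 0], [0, 0, 0], -1], [[0, 0, 0], [0, 0, 0], -1], [[0, 0, 0], [0, 0, 0], -1], [[0, 0, 0], [0, 0, 0], -1]]'

```text
clock: 9.4
eef_pos: [0.5973, -0.2073, 0.209]
tool_rot: [-0.0, 0.175, 0.985, 0.0]
force: [-0.1, 0.3, -1.7]
opening: 0.0137
gripper_force: 39.3
```

```bash
python3 look.py v7 slim_spindle socket
python3 - <<'E'
from h import *
import pickle
s=sense();d=pickle.load(open("v7.pkl","rb"));P=d["P"];w=cv2.imread("v7_w.png")
f=d["slim_spindle"][0];print("flange",atz(P,f,s["eef_pos"][2]-.030)-s["eef_pos"][:2])
u=proj(P,[.559,-.195,.04]);print("exp",u,[atz(P,q,.04) for q in d["socket"]])
x,y=int(u[0]),int(u[1]);x0,y0=x-65,max(y-40,0);print(x0,y0)
cv2.circle(w,tuple(int(round(t)) for t in u),1,(0,0,255),-1)
cv2.imwrite("pics/c7.png",cv2.resize(w[y0:y0+100,x0:x0+130],None,fx=6,fy=6))
E
```

```text
9.4 [ 0.5973 -0.2073  0.209 ] [-0.334  0.371  0.065  1.265  0.     0.017]
slim_spindle [([256.8, 203.9], 0.73)]
socket [([253.7, 133.3], 0.82)]
flange [-0.00150011  0.00056025]
exp [255.82714009 131.24759824] [array([ 0.56035751, -0.19812512])]
190 91
```

View pics/c7.png

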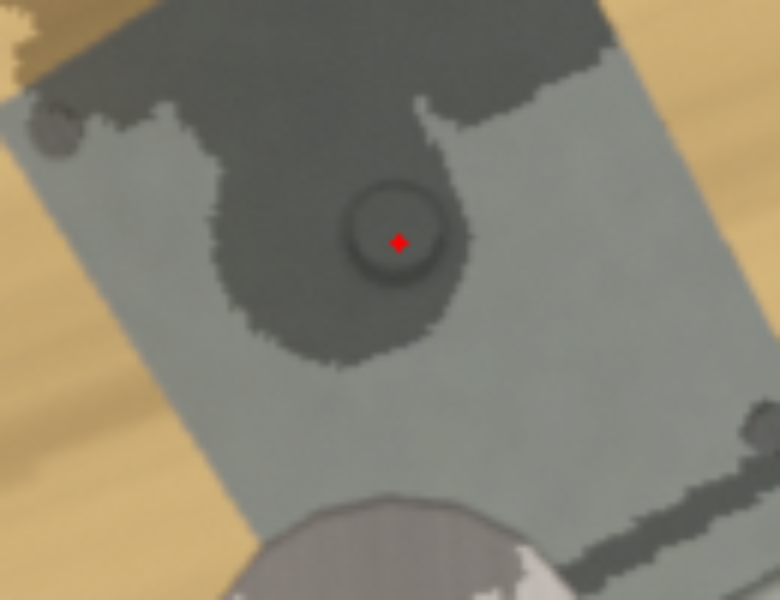

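```bash
python3 - <<'E'
from h import *
import pickle
s=sense();d=pickle.load(open("v7.pkl","rb"));P=d["P"]
k=atz(P,[255.4,129.3],.04);print(k, np.round((k-s["eef_pos"][:2]-[-.0014,.0005])*1000,1))
e=s["eef_pos"]; 
for i in(1,2):
    V=pickle.load(open(f"v{i}.pkl","rb"));print(tri(P,[255.4,129.3],V["P"],[[315.15,173.12],[238.5,238.4]][i-1]))
E
```

```text
[ 0.55674745 -0.19470022] [-39.2  12.6]
[ 0.55586492 -0.19380649  0.05247022]
[ 0.55731628 -0.19439123  0.04013204]
```

jog_arm --targets '[[[-20, 6, 0], [0, 0, 0], -1], [[-19, 6, 0], [0, 0, 0], -1], [[0, 0, -30], [0, 0, 0], -1], [[0, 0, -40], [0, 0, 0], -1], [[0, 0, -25], [0, 0, 0], -1], [[0, 0, -5], [0, 0, 0], -1], [[0, 0, -5], [0, 0, 0], -1], [[0, 0, -5], [0, 0, 0], -1], [[0, 0, 0], [0, 0, 0], -1]]'

```text
clock: 10.68
eef_pos: [0.5584, -0.1967, 0.0994]
tool_rot: [0.0, 0.175, 0.984, -0.0]
force: [-0.2, 0.2, -2.1]
opening: 0.0137
gripper_force: 39.3
```

jog_arm --targets '[[[0, 0.5, -3], [0, 0, 0], -1], [[0, 0, -3], [0, 0, 0], -1], [[0, 0, 0], [0, 0, 0], -1]]'

```text
clock: 11.05
eef_pos: [0.558, -0.196, 0.0928]
tool_rot: [-0.0, 0.175, 0.984, 0.0]
force: [-0.2, 0.3, -0.9]
opening: 0.0137
gripper_force: 39.3
```

jog_arm --targets '[[[0, 0, -5], [0, 0, 0], -1], [[0, 0, -5], [0, 0, 0], -1], [[0, 0, -5], [0, 0, 0], -1], [[0, 0, -4], [0, 0, 0], -1], [[0, 0, -2], [0, 0, 0], -1], [[0, 0, 0], [0, 0, 0], -1]]'

```text
clock: 11.8
eef_pos: [0.558, -0.1961, 0.0718]
tool_rot: [-0.0, 0.175, 0.984, 0.0]
force: [-0.1, 0.3, -2.0]
opening: 0.0136
gripper_force: 39.2
```

jog_arm --targets '[[[0, 0, -1], [0, 0, 0], -1], [[0, 0, -1], [0, 0, 0], -1], [[0, 0, 0], [0, 0, 0], -1]]'

```text
clock: 12.18
eef_pos: [0.5582, -0.1962, 0.0701]
tool_rot: [0.0, 0.175, 0.984, 0.0]
force: [-0.4, 0.2, -1.7]
opening: 0.0134
gripper_force: 39.3
```

jog_arm --targets '[[[0, 0, -1], [0, 0, 0], -1], [[0, 0, -1], [0, 0, 0], -1], [[0, 0, 0], [0, 0, 0], -1]]'

```text
clock: 12.55
eef_pos: [0.5588, -0.1964, 0.07]
tool_rot: [0.001, 0.175, 0.984, -0.0]
force: [-3.3, 1.8, 12.1]
opening: 0.0132
gripper_force: 40.7
```

jog_arm --targets '[[[0, 0, 1], [0, 0, 0], -0.5], [[0, 0, 0], [0, 0, 0], 0], [[0, 0, 0], [0, 0, 0], 0.5], [[0, 0, 0], [0, 0, 0], 1], [[0, 0, 0], [0, 0, 0], 1], [[0, 0, 0], [0, 0, 0], 1], [[0, 0, 30], [0, 0, 0], 1], [[0, 0, 50], [0, 0, 0], 1], [[0, 0, 55], [0, 0, 0], 1], [[0, 0, 0], [0, 0, 0], 1], [[0, 0, 0], [0, 0, 0], 1]]'

```text
clock: 13.92
eef_pos: [0.5581, -0.1961, 0.2038]
tool_rot: [0.0, 0.175, 0.984, -0.0]
force: [-0.2, -0.1, 0.3]
opening: 0.0854
gripper_force: 0.0
```

```bash
python3 look.py v8 slim_spindle
python3 - <<'E'
from h import *
import pickle
s=sense();d=pickle.load(open("v8.pkl","rb"));P=d["P"];w=cv2.imread("v8_w.png")
a=proj(P,[.5567,-.1947,.118]);b=proj(P,[.5567,-.1947,.045]);print(s["eef_pos"],a,b,s["opening"])
for q in(a,b): cv2.circle(w,tuple(int(round(t)) for t in q),1,(0,0,255),-1)
x0,y0=int(b[0])-60,int(b[1])-45;print(x0,y0)
cv2.imwrite("pics/c8.png",cv2.resize(w[y0:y0+100,x0:x0+120],None,fx=6,fy=6))
E
```

```text
13.925 [ 0.5581 -0.1961  0.2038] [-0.338  0.294 -0.053  1.223 -0.     0.015]
slim_spindle [([255.5, 164.0], 0.63), ([267.3, 170.0], 0.53)]
[ 0.55721833 -0.19583477  0.20246356] [258.2266139  182.85468477] [257.96826561 165.61439571] 0.08531202269397851
197 120
```

View pics/c8.png

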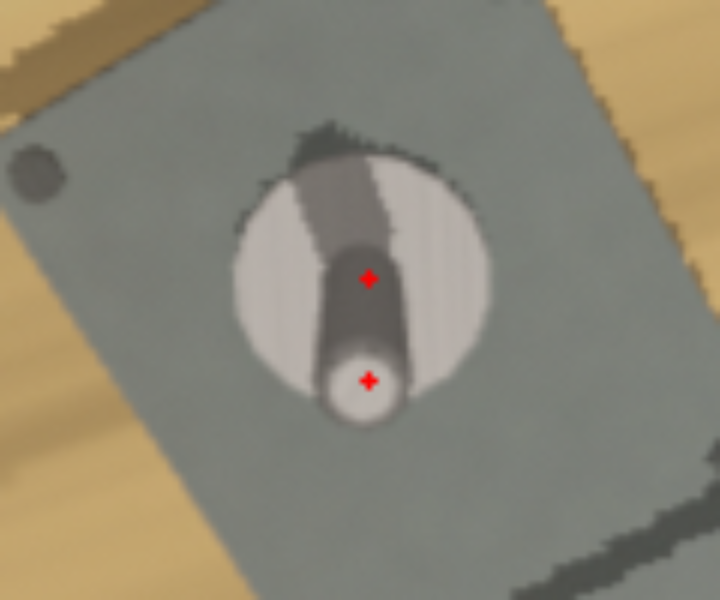

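The spindle is home: flange flat on the block centred at crop (363,278), rod tip at (363,388), no visible tilt. Next, the roll.

jog_arm --targets '[[[-10, 20, 10], [0, 0, 0], 1], [[-22, 40, 10], [0, 0, 0], 1], [[-28, 52, 0], [0, 0, 0], 1], [[-28, 52, 0], [0, 0, 0], 1], [[-20, 37, 0], [0, 0, 0], 1], [[-10, 20, 0], [0, 0, 0], 1], [[0, 0, 0], [0, 0, 0], 1], [[0, 0, 0], [0, 0, 0], 1]]'

```text
clock: 15.02
eef_pos: [0.44, 0.0248, 0.2239]
tool_rot: [-0.0, 0.175, 0.985, -0.0]
force: [0.1, 0.2, -0.9]
opening: 0.0854
gripper_force: 0.0
```

```bash
python3 look.py v9 label_roll
python3 - <<'E'
from h import *
import pickle
v8=pickle.load(open("v8.pkl","rb"))["P"];print("rod tip",atz(v8,[257.1,184.3],.118),"flange",atz(v8,[257.0,165.9],.045))
s=sense();d=pickle.load(open("v9.pkl","rb"));P=d["P"];w=cv2.imread("v9_w.png")
u=d["label_roll"][0];print(atz(P,u,.03))
L=[pickle.load(open(f"v{i}.pkl","rb")) for i in(2,4)]
print([np.round(tri(P,u,l["P"],l["label_roll"][0]),4) for l in L])
x0,y0=int(u[0])-60,int(u[1])-50;print(x0,y0)
for z in(.03,.06):
    q=proj(P,[*atz(P,u,.03),z]);cv2.circle(w,tuple(int(round(t)) for t in q),1,(0,0,255),-1)
cv2.imwrite("pics/c9.png",cv2.resize(w[y0:y0+100,x0:x0+120],None,fx=6,fy=6))
E
```

```text
15.025 [0.44   0.0248 0.2239] [ 0.057  0.002 -0.351  1.218 -0.     0.409]
label_roll [([257.7, 160.9], 0.85)]
rod tip [ 0.55765118 -0.19616273] flange [ 0.55663051 -0.19587434]
[0.44003322 0.02539371]
[array([0.4389, 0.0245, 0.0307]), array([0.4393, 0.0258, 0.0317])]
197 110
```

View pics/c9.png

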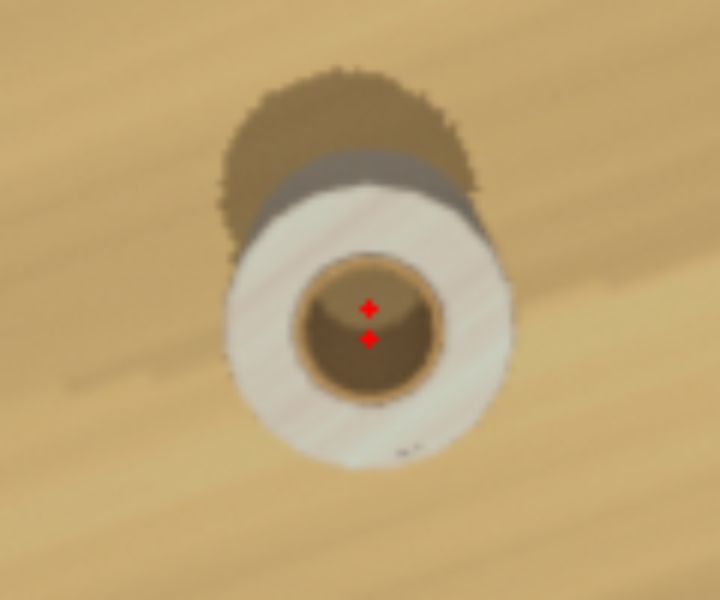

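The roll's top ring is centred at crop (370,327), so it sits about 2 mm nearer the base than the mark, at (0.438, 0.026). Its height of 31 mm checks out. Adjusting and descending.

jog_arm --targets '[[[-2, 1, -40], [0, 0, 0], 1], [[0, 0, -50], [0, 0, 0], 1], [[0, 0, -50], [0, 0, 0], 1], [[0, 0, -40], [0, 0, 0], 1], [[0, 0, -20], [0, 0, 0], 1], [[0, 0, 0], [0, 0, 0], 1], [[0, 0, 0], [0, 0, 0], 0], [[0, 0, 0], [0, 0, 0], -1], [[0, 0, 0], [0, 0, 0], -1], [[0, 0, 0], [0, 0, 0], -1]]' --force 30

```text
clock: 16.38
eef_pos: [0.4386, 0.0253, 0.0246]
tool_rot: [0.001, 0.176, 0.984, -0.001]
force: [-5.3, -11.6, 21.4]
opening: 0.0125
gripper_force: 10.7
```

The opening is 12 mm, which doesn't fit a 58 mm roll. Looking before doing anything else.

```bash
python3 - <<'E'
from h import *
s=sense();w=get_image("wrist")["img"];b=get_image("side")["img"];a=get_image("scene")["img"]
f=lambda x:cv2.resize(x,(400,300))
save("c10.png",np.vstack([np.hstack([f(w),f(b[150:270,150:310])]),np.hstack([f(a[130:230,220:353]),f(a)])]))
print(s["opening"],s["gripper_force"],s["force"])
E
```

```text
0.012453140965335173 10.698233857544324 [ -5.25997497 -11.55159033  21.41421205]
```

View pics/c10.png

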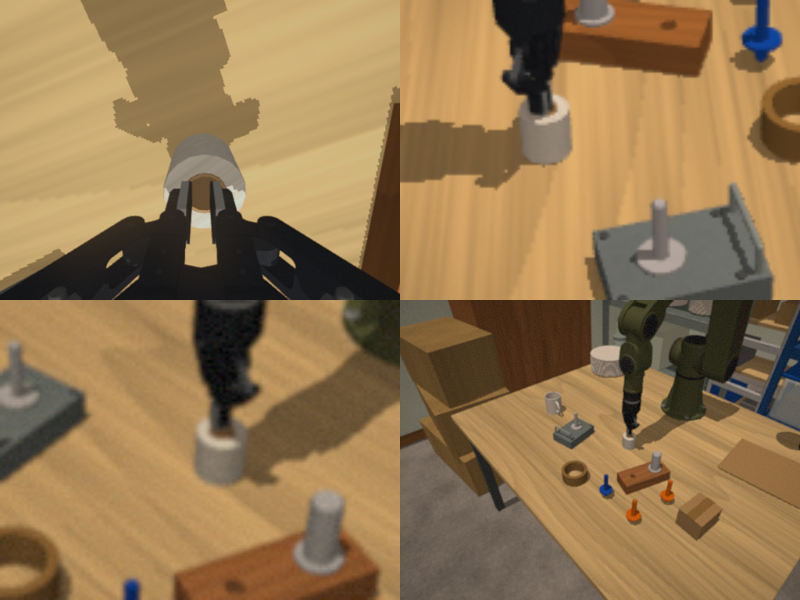

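The roll still stands upright, with bore centre at wrist panel (205,190). Both fingertips seem to be inside or over its bore instead of around the outside. I've used all 10 views, so I'll continue from numbers: one idle row to see whether the state is steady.

jog_arm --targets '[[[0, 0, 0], [0, 0, 0], -1]]'

```text
clock: 16.65
eef_pos: [0.4384, 0.0219, 0.0259]
tool_rot: [0.001, 0.176, 0.984, -0.004]
force: [-7.5, -13.0, 24.5]
opening: 0.0004
gripper_force: 11.6
```

```bash
python3 look.py v11 label_roll
python3 - <<'E'
from h import *
import pickle
s=sense();P=pickle.load(open("v11.pkl","rb"))["P"];w=cv2.imread("v11_w.png")
print(s["opening"],s["gripper_force"],s["force"],s["eef_pos"])
X=s["eef_pos"]
for z in(0,.03,.06): print(z,proj(P,[X[0],X[1],z]),proj(P,[X[0]+.029*.345,X[1]+.029*.94,z]))
hsv=cv2.cvtColor(w,cv2.COLOR_BGR2HSV)
# coarse ascii map around tool: D dark finger, W white/grey bright, b brown dark, . table
for y in range(150,330,6):
    print(y,''.join('D' if v<60 else ('W' if s_<45 else ('b' if v<150 else '.')) for h,s_,v in hsv[y,190:330:3]))
E
```

```text
16.65 [0.4384 0.0219 0.0259] [ 0.057  0.161 -0.664  0.745 -0.009  0.412]
label_roll [([268.0, 223.9], 0.82)]
0.0005078146058571612 11.518076953328773 [ -7.82538101 -12.24589366  24.73340219] [0.438406   0.02193402 0.02599146]
0 [257.73439436 207.43077401] [297.16938407 207.4868317 ]
0.03 [257.48053787 224.17107965] [302.86291605 224.25786345]
0.06 [257.13664673 246.84862813] [310.5789226  246.98635453]
150 bbbbbbbbbbbbbbbbbbbbbbbbbbbbbbbbbbbbbbbbbbbbbb.
156 bbbbbbbbbbbbbbbbbbbbbbbbbbbbbbbbbbbbbbbbbbbbbbb
162 bbbbbbbbbbbbbbbbbbbbbbbbbbbbbbbbbbbbbbbbbbbbbb.
168 bbbbbbbbbbbbbbbbbbbbbbbbbbbbbbbbbbbbbbbbbbb....
174 bbbbbbbbbbbbbbbbbbbbWbWWWWWbWWbbbbbbbb.........
180 ......b.....bbbbbWWbWWWWbWWWWWWWWWbbb..........
186 ............bbbbWbbWWbWWWWWWbWWWWWbWbb.........
192 ...........bbbWbbbbbWWWWWbWWWWWWWbWbWb.........
198 ............bWbbbWWWWWWbWWWWWWWWWWWWWWb........
204 ............bbWbbWWWWWWWWWWWWWWWWWWWWbWW.......
210 ............bbbbWWWWWWWWWWWWWWWWWWWWWWWWW......
216 ...........bbWWWWWWWWWWWWWWWWWWWWWWWWWWWWWb....
222 ...........bbWWWWWWWWWWWWbbbbbbbWWWWWWWWWWWb...
228 ...........bWW
[... 165 characters left out ...]
DWWWWDDDDbbbb.WWWWWWWW..
252 ...........WWbDDDDWWWWDDWWWWDDDDbbbb.WWWWWWWW..
258 ...........WWDDDDWWWWWDDWWWWDDDDDbb.WWWWWWWW...
264 ............WDDDDWWWWDDDWWWWDDDDD.WWWWWWWWW....
270 ............DDDDDDDWWWDDWWDDDDDDDWWWWWWWWW.....
276 b.........bDDDDDDDDDDDDDWDDDDDDDDDDWWWWW....bbb
282 DDDD....bDDDDDDDDDDDDDWDDDDDDDDDDDDDDb...bDDDDD
288 DDDDDDDDDDDDDDDDDDDDDDWDDDDDDDDDDDDDDDDDDDDDDDD
294 DDDDDDDDDDDDDDDDDDDDDDbDDDDDDDDDDDDDDDDDDDDDDDD
300 DDDDDDDDDDDDDDDDDDDDDDbDDDDDDDDDDDDDDDDDDDDDDDD
306 DDDDDDDDDDDDDDDDDDDDDDbDDDDDDDDDDDDDDDDDDDDDDDD
312 DDDDDDDDDDDDDDDDDDDDDbbbDDDDDDDDDDDDDDDDDDDDDDD
318 DDDDDDDDDDDDDDDDDDDDD...bDDDDDDDDDDDDDDDDDDDDDD
324 DDDDDDDDDDDDDDDDDDDDD...bDDDDDDDDDDDDDDDDDDDDDD
```

The fingers are now fully shut with the tips inside the roll, after passing through or past its wall. I'll back out upward in small steps and watch numerically whether the roll stays on the bench.

```bash
cat > chk.py <<'E'
from h import *
import sys
a=get_image("scene");b=get_image("side");s=sense()
Q=np.load("P.npz")
for n in sys.argv[1:] or ["label_roll"]:
    A=place_of(a,n);B=place_of(b,n)
    print(n,[(np.round(x["uv"],1).tolist(),round(x["p"],2)) for x in A[:3]],[(np.round(x["uv"],1).tolist(),round(x["p"],2)) for x in B[:3]])
    if A and B: print(np.round(tri(Q["Pa"],A[0]["uv"],Q["Pb"],B[0]["uv"]),4))
# white-roll blob in side view: bounding box
print(s["clock"],np.round(s["eef_pos"],4),np.round(s["force"],1),round(float(s["opening"]),4),round(float(s["gripper_force"]),1))
cv2.imwrite("side_now.png",b["img"][...,::-1]);cv2.imwrite("scene_now.png",a["img"][...,::-1])
E
python3 chk.py
```

```text
label_roll [([292.0, 183.2], 0.61)] [([209.6, 200.9], 0.91)]
[0.447  0.0349 0.0245]
16.85 [0.4384 0.0219 0.026 ] [ -7.4 -12.8  23.5] 0.0001 11.5
```

jog_arm --targets '[[[0, 0, 4], [0, 0, 0], -1], [[0, 0, 4], [0, 0, 0], -1], [[0, 0, 0], [0, 0, 0], -1]]'

```text
clock: 17.32
eef_pos: [0.4385, 0.026, 0.0322]
tool_rot: [0.0, 0.175, 0.985, 0.0]
force: [0.7, -0.2, -0.2]
opening: 0.0001
gripper_force: 0.0
```

```bash
python3 chk.py
```

```text
label_roll [([293.5, 180.7], 0.89)] [([206.4, 201.2], 0.93)]
[0.4376 0.0313 0.0275]
17.425 [0.4381 0.026  0.0319] [-0.9  1.   0.2] -0.0001 0.0
```

The forces are gone and the roll is still standing. Withdrawing upward.

jog_arm --targets '[[[0, 0, 6], [0, 0, 0], -1], [[0, 0, 6], [0, 0, 0], -1], [[0, 0, 0], [0, 0, 0], -1]]'

```text
clock: 17.9
eef_pos: [0.4388, 0.0259, 0.0447]
tool_rot: [0.001, 0.175, 0.984, 0.0]
force: [-0.3, 1.0, 0.6]
opening: -0.0002
gripper_force: 0.0
```

```bash
python3 chk.py; python3 look.py v12 label_roll
```

```text
label_roll [([293.3, 181.0], 0.62)] [([205.9, 201.9], 0.9), ([223.8, 153.8], 0.27)]
[0.4364 0.0304 0.0255]
18.0 [0.4384 0.0258 0.0442] [ 0.8 -0.2 -0.6] -0.0 0.0
18.1 [0.4381 0.0258 0.0439] [ 0.059  0.139 -0.641  0.791 -0.     0.412]
label_roll [([254.9, 213.4], 0.68)]
```

jog_arm --targets '[[[0, 0, 10], [0, 0, 0], -1], [[0, 0, 20], [0, 0, 0], -1], [[0, 0, 50], [0, 0, 0], 0], [[0, 0, 50], [0, 0, 0], 1], [[0, 0, 50], [0, 0, 0], 1], [[0, 0, 0], [0, 0, 0], 1], [[0, 0, 0], [0, 0, 0], 1], [[0, 0, 0], [0, 0, 0], 1]]'

```text
clock: 19.2
eef_pos: [0.4371, 0.0258, 0.2228]
tool_rot: [-0.001, 0.175, 0.984, -0.0]
force: [-1.4, -0.0, 0.2]
opening: 0.0853
gripper_force: 0.0
```

```bash
python3 look.py v13 label_roll; python3 chk.py label_roll slim_spindle
cat > ring.py <<'E'
from h import *
import pickle,sys
P=pickle.load(open(sys.argv[1]+".pkl","rb"));u=P["label_roll"][0];P=P["P"];w=cv2.imread(sys.argv[1]+"_w.png")
x0,y0=int(u[0])-45,int(u[1])-40
c=cv2.cvtColor(w[y0:y0+90,x0:x0+90],cv2.COLOR_BGR2HSV)
m=((c[...,1]<60)&(c[...,2]>165)).astype(np.uint8)   # lit white ring
n,l,st,ce=cv2.connectedComponentsWithStats(m); k=1+np.argmax(st[1:,4])
cs,_=cv2.findContours((l==k).astype(np.uint8),cv2.RETR_CCOMP,cv2.CHAIN_APPROX_NONE)
for q in sorted(cs,key=len)[::-1][:2]:
    e=cv2.fitEllipse(cv2.convexHull(q)); t=np.array(e[0])+[x0,y0]; print("ellipse",np.round(t,1),np.round(e[1],1),np.round(atz(P,t,.06),4))
E
python3 ring.py v9; python3 ring.py v13
```

```text
19.2 [0.4371 0.0258 0.2228] [ 5.900e-02 -1.000e-03 -3.560e-01  1.218e+00 -0.000e+00  4.120e-01]
label_roll [([257.2, 162.5], 0.71)]
label_roll [([293.2, 180.5], 0.93)] []
slim_spindle [([221.2, 175.7], 0.68), ([296.0, 276.1], 0.6), ([340.6, 249.7], 0.57)] [([245.4, 142.1], 0.58), ([254.6, 250.9], 0.55), ([290.2, 139.4], 0.53)]
[0.6124 0.0151 0.2045]
19.4 [0.4376 0.0258 0.2232] [ 0.8 -0.1 -0.5] 0.0854 0.0
ellipse [258.1 164. ] [46.7 47.9] [0.4379 0.0266]
ellipse [258.1 164.4] [26.9 27. ] [0.4383 0.0265]
ellipse [258.1 166.9] [46.5 47.9] [0.4377 0.0265]
ellipse [258.1 167.3] [26.9 27.2] [0.4382 0.0264]
```

The roll hasn't moved: the ring centre is (0.438, 0.0265) and it is upright. I'll grasp again, this time closing slowly in small steps with the minimum force, and check where contact begins.

jog_arm --targets '[[[0, 1, -50], [0, 0, 0], 1], [[0, 0, -50], [0, 0, 0], 1], [[0, 0, -50], [0, 0, 0], 1], [[0, 0, -34], [0, 0, 0], 1], [[0, 0, -15], [0, 0, 0], 0.7], [[0, 0, 0], [0, 0, 0], 0.5], [[0, 0, 0], [0, 0, 0], 0.42], [[0, 0, 0], [0, 0, 0], 0.38], [[0, 0, 0], [0, 0, 0], 0.35]]' --force 20

```text
clock: 20.72
eef_pos: [0.4389, 0.0269, 0.0258]
tool_rot: [0.001, 0.176, 0.984, 0.0]
force: [1.1, 0.2, 0.0]
opening: 0.0578
gripper_force: 0.0
```

jog_arm --targets '[[[0, 0, 0], [0, 0, 0], 0.32], [[0, 0, 0], [0, 0, 0], 0.3], [[0, 0, 0], [0, 0, 0], 0.28]]'

```text
clock: 21.1
eef_pos: [0.4382, 0.0268, 0.025]
tool_rot: [0.0, 0.175, 0.984, 0.0]
force: [-0.2, -0.4, 0.3]
opening: 0.0548
gripper_force: 0.0
```

jog_arm --targets '[[[0, 0, 0], [0, 0, 0], 0.26], [[0, 0, 0], [0, 0, 0], 0.23], [[0, 0, 0], [0, 0, 0], 0.2]]'

```text
clock: 21.48
eef_pos: [0.4381, 0.0268, 0.025]
tool_rot: [-0.0, 0.176, 0.984, -0.0]
force: [0.4, -0.2, -0.3]
opening: 0.0514
gripper_force: 0.0
```

```bash
python3 look.py v14 label_roll
cat > asc.py <<'E'
import cv2,sys
w=cv2.imread(sys.argv[1]+"_w.png");hsv=cv2.cvtColor(w,cv2.COLOR_BGR2HSV)
for y in range(160,330,7):
    print(y,''.join('D' if v<60 else ('W' if s_<45 and v>150 else ('g' if s_<45 else ('b' if v<150 else '.'))) for h,s_,v in hsv[y,150:370:3]))
E
python3 asc.py v14
```

```text
21.475 [0.4381 0.0268 0.025 ] [ 0.061  0.163 -0.664  0.744  0.     0.414]
label_roll [([257.1, 227.0], 0.6)]
160 bbbbbbbbbbbb.bbbbbbbbbbbbbbbbbbbbbbbbbbbbbbbbbbbbbbbbbbbbbbbbb............
167 .bbb...bbbbbbbbbbbbbbbbbbbbbbbbbbbbbbbbbbbbbbbbbbbbbbbbbbbbbb.............
174 ....bbbbbb..bbbbbbbbbbbbbbbbbbbbbgggggggbbbbbbbbbbbbbbbbbbb...............
181 ..............bbbbbbbbbbbbbbgbggggbggggbggggbbbbbbb.......................
188 ................b.bbbbbbbbbbggbggbgbgggggggggggbb.b.......................
195 .....................bbbgbggggggggggbgggbggggggg..........................
202 ......................bbbgggbgWWWWWWgggggWggggggg.........................
209 ......................bbbgWWWWWWWggggggWggWWWWWggg........................
216 .....................bbWWWWWWWggggggggWWWWWgggggggg.......................
223 .....................WWWWWWggggggbbbbbbggggggggggggg......................
230 ....................WWWggggggbbbbbbbbbbbbbbgggggggggg.....................
237 ..............bgggDbgggggWggbbbbbbbbbbbbbbbbbggggggWgDgggg................
244 .............bgggDDbWWWWWWWbbbbbbbbbbbb
[... 283 characters left out ...]
DDDggggDDDDDDb..WWWWWWWWWWW......WWWWWWWWWWW..bDDDDDDggggDDDD.......
279 .bDDDDDDDDDggbDDDDD.....WWWWWWWWWWWWWWWWWWWWWWWW.....DDDDDDggDDDDDDDDDD...
286 bDDDDDDDDDDDDDDDDD..........WWWWWWWWWWWWWWWWW.........DDDDDDDDDDDDDDDDDD..
293 DDDDDDDDDDDDDDDDDD....................................bDDDDDDDDDDDDDDDDDDD
300 DDDDDDDDDDDDDDDDD......................................DDDDDDDDDDDDDDDDDDD
307 DDDDDDDDDDDDDDDDb.......................................DDDDDDDDDDDDDDDDDD
314 DDDDDDDDDDDDDDDD........................................bDDDDDDDDDDDDDDDDD
321 DDDDDDDDDDDDDDDb........................................bDDDDDDDDDDDDDDDDD
328 DDDDDDDDDDDDDDDD........................................DDDDDDDDDDDDDDDDDD
```

Fingers stand on both sides of the roll, inner faces at columns of about 208 and 306 against the roll edges. Closing on gently.

jog_arm --targets '[[[0, 0, 0], [0, 0, 0], 0.18], [[0, 0, 0], [0, 0, 0], 0.16]]'

```text
clock: 21.82
eef_pos: [0.4382, 0.0268, 0.025]
tool_rot: [0.0, 0.175, 0.984, 0.0]
force: [0.1, -0.1, 0.5]
opening: 0.0497
gripper_force: 0.0
```

jog_arm --targets '[[[0, 0, 0], [0, 0, 0], 0.14], [[0, 0, 0], [0, 0, 0], 0.12]]'

```text
clock: 22.08
eef_pos: [0.4382, 0.0268, 0.025]
tool_rot: [0.0, 0.175, 0.984, -0.0]
force: [0.4, 1.2, -0.6]
opening: 0.0478
gripper_force: 0.0
```

```bash
python3 look.py v15 label_roll; python3 asc.py v15 | sed -n 10,18p
```

```text
22.075 [0.4382 0.0268 0.025 ] [ 0.061  0.163 -0.664  0.744 -0.     0.414]
label_roll [([256.3, 229.5], 0.66)]
223 .....................WWWWWWggggggbbbbbbggggggggWgggg......................
230 ....................WWWWgggggbbbbbbbbbbbbbbggggggggWb.....................
237 ................gggDbggggWWgbbbbbbbbbbbbbbbbbgggWggbDgggb.................
244 ............bbbgggDDDWWWWWWbbbbbbbbbbbbbbbbb.WWWWWgbDDgggbbb..............
251 ..........DDDggggDDDDWWWWWW.bbbbbbbbbbbbbbbb.WWWWWWDDDDggggDDD............
258 .........DDDggggbDDDDWWWWWWW.bbbbbbbbbbbbbb..WWWWWWDDDDDggggDDD...........
265 ........DDDggggbDDDDDWWWWWWWW..bbbbbbbbbb..WWWWWWWWDDDDDDggggDDDb.........
272 ......bDDDDggggDDDDDD.WWWWWWWWWWWW....WWWWWWWWWWWW.bDDDDDggggDDDDD........
279 ...DDDDDDDDDDggDDDDD....WWWWWWWWWWWWWWWWWWWWWWWW....DDDDDggDDDDDDDDDDb....
```

There is no resistance at 48 mm, though the roll measures 58 mm. Closing further in slow steps to find where contact really starts.

jog_arm --targets '[[[0, 0, 0], [0, 0, 0], 0.08], [[0, 0, 0], [0, 0, 0], 0.04]]'

```text
clock: 22.42
eef_pos: [0.4382, 0.0268, 0.025]
tool_rot: [0.0, 0.175, 0.984, -0.0]
force: [-1.3, -0.7, 0.3]
opening: 0.0443
gripper_force: 0.0
```

jog_arm --targets '[[[0, 0, 0], [0, 0, 0], 0.0], [[0, 0, 0], [0, 0, 0], -0.05]]'

```text
clock: 22.68
eef_pos: [0.4382, 0.0268, 0.025]
tool_rot: [-0.0, 0.175, 0.984, 0.0]
force: [1.0, -0.2, 0.7]
opening: 0.0404
gripper_force: 0.0
```

jog_arm --targets '[[[0, 0, 0], [0, 0, 0], -0.1], [[0, 0, 0], [0, 0, 0], -0.15]]'

```text
clock: 22.92
eef_pos: [0.4382, 0.0268, 0.025]
tool_rot: [0.0, 0.175, 0.984, -0.0]
force: [-0.1, -0.7, 0.7]
opening: 0.0363
gripper_force: 0.0
```

```bash
python3 look.py v16 label_roll; python3 asc.py v16 | sed -n 3,19p
```

```text
22.925 [0.4382 0.0268 0.025 ] [ 0.061  0.163 -0.664  0.744 -0.     0.414]
label_roll [([258.9, 228.1], 0.69)]
174 ......bbbbbbbbbbbbbbbbbbbbbbbbbbbgbgggggbbbbbbbbbbbbbbbb..................
181 .........b.b......bbbbbbbbbbggggbgggbgggggggbbbb....b.....................
188 ...................bbbbbbbggbgggbbgbgggggggggbg...........................
195 ......................bbgbbgggggbbgbgggggggggggg..........................
202 ......................bbbbbgbgWWWWWWgggggWggggggg.........................
209 ......................bbbgWWWWWWWgggggWWgWWWWWWggg........................
216 .....................bbWWWWWWWgggggWggWWWWWggWggggg.......................
223 .....................WWWWWWggggggbbbbbbgggWgggWWgggg......................
230 ....................WWWWgggggbbbbbbbbbbbbbbgWggggggWg.....................
237 ...................ggggDbWWgbbbbbbbbbbbbbbbbbgggDgggg.....................
244 ................DDggggDDbWWbbbbbbbbbbbbbbbbb.ggbDDggggDD..................
251 ..............DDDbggggDDgWW.bbbbbbbbbbbbbbbb.WWbDDDgggDDDD................
258 .............DDDDggggDDDDWWW.bbbbbbbbbbbbbb..WWbDDDggggDDDD...............
265 ............DDDDggggDDDDbWWWW..bbbbbbbbbb..WWWWgDDDDggggDDDD..............
272 ..........bDDDDDDbggDDDDgWWWWWWWWW....WWWWWWWWWWDDDDgggDDDDDDD............
279 ........DDDDDDDDDDDDDDDDWWWWWWWWWWWWWWWWWWWWWWWWDDDDDDDDDDDDDDDDb........b
286 D.bbDDDDDDDDDDDDDDDDDDDb....WWWWWWWWWWWWWWWWW....DDDDDDDDDDDDDDDDDDDbb.bDD
```

The fingers pass through the paper wall without any contact force, and the roll doesn't react. Next test: open, turn the grasp direction about the roll's axis and probe again. Contact may depend on where the pads meet it.

jog_arm --targets '[[[0, 0, 0], [0, 0, 0], 0.2], [[0, 0, 0], [0, 0, 0], 0.6], [[0, 0, 0], [0, 0, 0], 0.8], [[0, 0, 0], [0, 0, 0.18], 0.8], [[0, 0, 0], [0, 0, 0.18], 0.8], [[0, 0, 0], [0, 0, 0.18], 0.6], [[0, 0, 0], [0, 0, 0], 0.45], [[0, 0, 0], [0, 0, 0], 0.35], [[0, 0, 0], [0, 0, 0], 0.3], [[0, 0, 0], [0, 0, 0], 0.25], [[0, 0, 0], [0, 0, 0], 0.2]]'

```text
clock: 24.4
eef_pos: [0.4382, 0.0268, 0.025]
tool_rot: [-0.0, -0.093, 0.996, -0.0]
force: [0.3, -0.6, 0.0]
opening: 0.0512
gripper_force: 0.0
```

jog_arm --targets '[[[0, 0, 0], [0, 0, 0], 0.0], [[0, 0, 0], [0, 0, 0], -0.12], [[0, 0, 0], [0, 0, 0], -0.18], [[0, 0, 0], [0, 0, 0], -0.2], [[0, 0, 0], [0, 0, 0], -0.22]]'

```text
clock: 25.02
eef_pos: [0.4382, 0.0268, 0.025]
tool_rot: [0.0, -0.093, 0.996, -0.0]
force: [0.4, 0.3, 0.2]
opening: 0.0332
gripper_force: 0.0
```

jog_arm --targets '[[[0, 0, 0], [0, 0, 0], -0.24], [[0, 0, 0], [0, 0, 0], -0.26], [[0, 0, 0], [0, 0, 0], -0.28]]'

```text
clock: 25.4
eef_pos: [0.4382, 0.0268, 0.025]
tool_rot: [0.0, -0.093, 0.996, 0.0]
force: [-0.1, 0.3, 0.7]
opening: 0.0304
gripper_force: 0.0
```

jog_arm --targets '[[[0, 0, 0], [0, 0, 0], -0.3], [[0, 0, 0], [0, 0, 0], -0.33], [[0, 0, 0], [0, 0, 0], -0.36]]'

```text
clock: 25.78
eef_pos: [0.4382, 0.0269, 0.025]
tool_rot: [0.0, -0.093, 0.996, 0.0]
force: [-0.9, 0.2, 0.1]
opening: 0.0273
gripper_force: 0.0
```

There's no contact down to 27 mm in this direction either. The pads also stand about 9 mm farther back when open, so they may meet the roll near its rim. Opening and probing lower.

jog_arm --targets '[[[0, 0, 0], [0, 0, 0], 0.2], [[0, 0, 0], [0, 0, 0], 0.6], [[0, 0, 0], [0, 0, 0], 1], [[0, 0, 0], [0, 0, 0], 1], [[0, 0, -7], [0, 0, 0], 1], [[0, 0, -6], [0, 0, 0], 0.6], [[0, 0, 0], [0, 0, 0], 0.45], [[0, 0, 0], [0, 0, 0], 0.38], [[0, 0, 0], [0, 0, 0], 0.34], [[0, 0, 0], [0, 0, 0], 0.3], [[0, 0, 0], [0, 0, 0], 0.26]]'

```text
clock: 27.15
eef_pos: [0.4384, 0.0267, 0.0123]
tool_rot: [0.0, -0.093, 0.996, -0.0]
force: [-0.3, -1.9, 3.1]
opening: 0.0564
gripper_force: 21.0
```

Contact: 21 N at 56 mm. Earlier the pads were simply above the roll's rim. I'll regrip 5 mm lower for more overlap.

jog_arm --targets '[[[0, 0, 0], [0, 0, 0], 0.5], [[0, 0, 0], [0, 0, 0], 0.6], [[0, 0, -5], [0, 0, 0], 0.6], [[0, 0, 0], [0, 0, 0], 0.4], [[0, 0, 0], [0, 0, 0], 0.34], [[0, 0, 0], [0, 0, 0], 0.25], [[0, 0, 0], [0, 0, 0], 0.1], [[0, 0, 0], [0, 0, 0], 0.0]]' --force 30

```text
clock: 28.15
eef_pos: [0.4381, 0.0268, 0.007]
tool_rot: [-0.0, -0.093, 0.996, -0.0]
force: [0.5, -0.5, 0.5]
opening: 0.0562
gripper_force: 31.9
```

A firm grip at 32 N and 56 mm. Lifting, then a check that the roll came along.

jog_arm --targets '[[[0, 0, 5], [0, 0, 0], 0], [[0, 0, 15], [0, 0, 0], 0], [[0, 0, 30], [0, 0, 0], 0], [[0, 0, 45], [0, 0, 0], 0], [[0, 0, 45], [0, 0, 0], 0], [[0, 0, 18], [0, 0, 0], 0], [[0, 0, 0], [0, 0, 0], 0], [[0, 0, 0], [0, 0, 0], 0]]'

```text
clock: 29.15
eef_pos: [0.4374, 0.0268, 0.164]
tool_rot: [-0.001, -0.093, 0.996, 0.0]
force: [-0.8, 0.4, -2.5]
opening: 0.0563
gripper_force: 32.6
```

```bash
python3 look.py v17 label_roll; python3 chk.py label_roll
python3 - <<'E'
from h import *
import pickle
d=pickle.load(open("v17.pkl","rb"));e=sense()["eef_pos"]
for z in(.03,.06): print(proj(d["P"],[e[0],e[1],e[2]-.007+z]))
print(atz(d["P"],d["label_roll"][0],e[2]+.023)-e[:2])
E
python3 asc.py v17 | head -22
```

```text
29.15 [0.4374 0.0268 0.164 ] [ 0.061  0.028 -0.463  1.082  0.    -0.126]
label_roll [([254.1, 238.5], 0.9)]
label_roll [([295.6, 141.4], 0.88)] [([203.0, 155.6], 0.75)]
[0.4424 0.0296 0.1886]
29.35 [0.4373 0.0268 0.1639] [ 0.1 -0.2 -1.5] 0.0564 32.6
[256.73894063 238.31098848]
[256.73675938 266.39915191]
[ 0.00040443 -0.0014791 ]
160 ..........................................................................
167 ..........................................................................
174 ..........................................................................
181 ................................bbbbbggb..................................
188 ...........................bbbbbbgbbbbgbbggbb.............................
195 .........................bbbbbbbbbgbbgbbbbgbggg...........................
202 .......................bbbbbbbbbbbbggbgbgggggbggb.........................
209 ......................bbbbbbbbgbbggggggbggggbggbgb........................
216 .....................bbbbbbbggWWWWWWWWWWWWWgggggggb.......................
223 ....................bbbbgWWWWWWWWWWWWWWWWWWWWWWWbggb.
[... 269 characters left out ...]
.DDDggggDDDgWWWWWWWWWbbbbbbbbbbbbbbbbbbgggggWWWWWDDDggggDDD....bbbbb
258 ......DDDggggDDDbWWgggWggWbbbbbbbbbbbbbbbbbbbbggggggWWWbDDDggggDDDb.bbbbbb
265 ....bDDDggggDDDDbggggggggg.bbbbbbbbbbbbbbbbbbbbgggggWWgbDDDDggggDDDDbbbbbb
272 ...DDDDggggDDDDDDWWWWWWWWW.bbbbbbbbbbbbbbbbbb.WWWWWWWWWbDDDDDggggDDDDbbbbb
279 DDDDDDDDDggDDDDDDWWWWWWWWWW..bbbbbbbbbbbbbbb.WWWWWWWWWWDDDDDDggDDDDDDDDDD.
286 DDDDDDDDDDDDDDDDb..WWWWWWWWWW..bbbbbbbbbb..WWWWWWWWWW..bDDDDDDDDDDDDDDDDDD
293 DDDDDDDDDDDDDDDD....WWWWWWWWWWWWWW.....WWWWWWWWWWWWW....DDDDDDDDDDDDDDDDDD
300 DDDDDDDDDDDDDDD.......WWWWWWWWWWWWWWWWWWWWWWWWWWW........DDDDDDDDDDDDDDDDD
307 DDDDDDDDDDDDDDb...........WWWWWWWWWWWWWWWWWWWW..........bDDDDDDDDDDDDDDDDD
```

The roll came up straight, with its bore centre at wrist (258,268) against 257,266 predicted. Carrying it over the spindle.

jog_arm --targets '[[[10, -19, 0], [0, 0, 0], 0], [[20, -37, 0], [0, 0, 0], 0], [[25, -46, 0], [0, 0, 0], 0], [[25, -46, 0], [0, 0, 0], 0], [[20, -37, 0], [0, 0, 0], 0], [[12, -25, 0], [0, 0, 0], 0], [[7.5, -13, 0], [0, 0, 0], 0], [[0, 0, 0], [0, 0, 0], 0], [[0, 0, 0], [0, 0, 0], 0], [[0, 0, 0], [0, 0, 0], 0]]'

```text
clock: 30.7
eef_pos: [0.5573, -0.1952, 0.1652]
tool_rot: [-0.0, -0.094, 0.996, 0.0]
force: [0.2, 0.4, -2.5]
opening: 0.0565
gripper_force: 32.7
```

```bash
python3 look.py v18 label_roll; python3 chk.py label_roll
python3 - <<'E'
from h import *
import pickle
P=pickle.load(open("v18.pkl","rb"))["P"];w=cv2.imread("v18_w.png")
c=proj(P,[.5573,-.196,.118]);print("rod top expected",c, "bore top", proj(P,[.5573,-.196,sense()["eef_pos"][2]+.053]))
hsv=cv2.cvtColor(w,cv2.COLOR_BGR2HSV)
for y in range(226,304,3): print(y,''.join('W' if s<45 and v>150 else 'g' if s<45 else 'b' if v<150 else '.' for h,s,v in hsv[y,200:320:2]))
E
```

```text
30.7 [ 0.5573 -0.1952  0.1652] [-0.337  0.309 -0.122  1.14   0.    -0.525]
label_roll [([256.2, 239.3], 0.97)]
label_roll [([221.2, 127.8], 0.71), ([311.0, 229.7], 0.28)] [([255.9, 210.2], 0.62)]
[ 0.567  -0.1967  0.1847]
30.9 [ 0.5576 -0.1957  0.1652] [-0.1  0.1 -1.8] 0.0564 32.7
rod top expected [255.76822698 198.20453216] bore top [255.11565445 265.31202519]
226 ....bbbbggWWWWWWWWWWWWWWWWWWWWWWWgWgggggggggggggggggg.......
229 ....bbggWWWWWWWWWWWgggggggggggggggggggggggggggggggggg.......
232 ....gbgWgggggggggggggggggggggggggggggggggggggggggggggg......
235 ...bggggggggggggggggggggggggggggggggggggWWggWWWWWWggggb.....
238 b.bgggggggggggggggggggggggbbbbbgggggggggggggggggggggggg.bbbg
241 bbbgggWgggWWWgWWWWgggbbbbbbbbbbbbbbbbgggWWWWWWWWWWWWWWWgbggg
244 bbWWWWWWgggggggggggbbbbbbbbbbbbbbbbbbbbgWWWWWWWWWWWWWWWWgbbb
247 bggggggWgWWWWWWWgbbbbbbbbbbbbbbbbbbbbbbbbgWWWWWWWWWWWggggbbb
250 bWWWWWWWWWWWWWWgbbbbbbbbbbbbbbbbbbbbbbbbbbggggggggggggggWbbb
253 bWWWWWWWWWWWWWgbbbbbbbbbbbbbbbbbbbbbbbbbbbbgggggggggggggggbb
256 gWWWWWWWWgggggbbbbbbbbbbbbbbbbbbbbbbbbbbbbbbggggggggggggggbb
259 ggggggggggggggbbb
[... 253 characters left out ...]
WWWW..bbbbbbbbbbbbbbbbbbbbbbbbbb..WWWWWWWWWWWWWWgb
274 gWWWWWWWWWWWWW..bbbbbbbbbbbbbbbbbbbbbbbbbb..WWWWWWWWWWWWWgbb
277 bgWWWWWWWWWWWW...bbbbbbbbbbbbbbbbbbbbbbbb..WWWWWWWWWWWWWWbbb
280 bWWWWWWWWWWWWWW...bbbbbbbbbbbbbbbbbbbbbb..WWWWWWWWWWWWWWWbbg
283 ..WWWWWWWWWWWWWW...bbbbbbbbbbbbbbbbbbbb..WWWWWWWWWWWWWWW.bgb
286 ...WWWWWWWWWWWWWWW...bbbbbbbbbbbbbbbb...WWWWWWWWWWWWWWW...bb
289 ....WWWWWWWWWWWWWWWW....bbbbbbbbb.....WWWWWWWWWWWWWWWW....bb
292 ....WWWWWWWWWWWWWWWWWWW...........WWWWWWWWWWWWWWWWWWW......b
295 ......WWWWWWWWWWWWWWWWWWWWWWWWWWWWWWWWWWWWWWWWWWWWWW.......b
298 .......WWWWWWWWWWWWWWWWWWWWWWWWWWWWWWWWWWWWWWWWWWW..........
301 .........WWWWWWWWWWWWWWWWWWWWWWWWWWWWWWWWWWWWWWW............
```

The roll is over the spindle and aligned within about 1 mm. Lowering, and slowing near the rod tip.

jog_arm --targets '[[[0, -0.5, -20], [0, 0, 0], 0], [[0, 0, -12], [0, 0, 0], 0], [[0, 0, -5], [0, 0, 0], 0], [[0, 0, -5], [0, 0, 0], 0], [[0, 0, -5], [0, 0, 0], 0], [[0, 0, -3], [0, 0, 0], 0], [[0, 0, 0], [0, 0, 0], 0]]'

```text
clock: 31.88
eef_pos: [0.5576, -0.1966, 0.1149]
tool_rot: [-0.0, -0.093, 0.996, 0.0]
force: [0.2, 0.4, -0.9]
opening: 0.0565
gripper_force: 32.7
```

jog_arm --targets '[[[0, 0, -8], [0, 0, 0], 0], [[0, 0, -10], [0, 0, 0], 0], [[0, 0, -10], [0, 0, 0], 0], [[0, 0, -10], [0, 0, 0], 0], [[0, 0, -8], [0, 0, 0], 0], [[0, 0, -6], [0, 0, 0], 0], [[0, 0, -4], [0, 0, 0], 0], [[0, 0, 0], [0, 0, 0], 0]]'

```text
clock: 32.88
eef_pos: [0.5576, -0.1966, 0.0588]
tool_rot: [-0.0, -0.093, 0.996, 0.0]
force: [0.5, 0.5, -2.1]
opening: 0.0564
gripper_force: 32.7
```

jog_arm --targets '[[[0, 0, -2], [0, 0, 0], 0], [[0, 0, -2], [0, 0, 0], 0], [[0, 0, -1.5], [0, 0, 0], 0], [[0, 0, 0], [0, 0, 0], 0]]'

```text
clock: 33.38
eef_pos: [0.5575, -0.1966, 0.0534]
tool_rot: [-0.0, -0.093, 0.996, 0.0]
force: [-0.5, -0.3, -1.7]
opening: 0.0564
gripper_force: 32.7
```

jog_arm --targets '[[[0, 0, -1], [0, 0, 0], 0], [[0, 0, -1], [0, 0, 0], 0], [[0, 0, 0], [0, 0, 0], 0]]'

```text
clock: 33.75
eef_pos: [0.558, -0.1967, 0.052]
tool_rot: [0.0, -0.093, 0.996, -0.0]
force: [-0.1, 0.7, 2.4]
opening: 0.0566
gripper_force: 33.1
```

Contact at TCP height 52 mm, exactly as predicted. Releasing gently, opening wide and retreating upward.

jog_arm --targets '[[[0, 0, 0], [0, 0, 0], 0.3], [[0, 0, 0], [0, 0, 0], 0.4], [[0, 0, 0], [0, 0, 0], 0.6], [[0, 0, 0], [0, 0, 0], 0.9], [[0, 0, 0], [0, 0, 0], 0.9], [[0, 0, 15], [0, 0, 0], 0.9], [[0, 0, 40], [0, 0, 0], 0.9], [[0, 0, 50], [0, 0, 0], 0.9], [[0, 0, 45], [0, 0, 0], 0.9], [[0, 0, 0], [0, 0, 0], 0.9], [[0, 0, 0], [0, 0, 0], 0.9]]'

```text
clock: 35.12
eef_pos: [0.5576, -0.1966, 0.2018]
tool_rot: [0.0, -0.093, 0.996, -0.0]
force: [0.6, 0.9, 0.3]
opening: 0.0811
gripper_force: 0.0
```

```bash
python3 look.py v19 label_roll; python3 chk.py label_roll
python3 - <<'E'
from h import *
import pickle
d=pickle.load(open("v19.pkl","rb"));P=d["P"];w=cv2.imread("v19_w.png")
Q=np.load("P.npz")
print("exp roll scene/side/wrist",[np.round(proj(p,[.5573,-.196,.075]),1) for p in(Q["Pa"],Q["Pb"],P)],"ring top",proj(P,[.5573,-.196,.105]),"rod top",proj(P,[.5573,-.196,.118]))
hsv=cv2.cvtColor(w,cv2.COLOR_BGR2HSV);c=proj(P,[.5573,-.196,.105]).astype(int)
for y in range(c[1]-42,c[1]+42,3): print(y,''.join('W' if s<45 and v>150 else 'g' if s<45 else 'b' if v<150 else '.' for h,s,v in hsv[y,c[0]-50:c[0]+50:2]))
E
```

```text
35.125 [ 0.5576 -0.1966  0.2018] [-0.339  0.294 -0.058  1.218  0.    -0.526]
label_roll [([255.8, 175.6], 0.67)]
label_roll [([223.3, 154.1], 0.77)] [([254.4, 243.1], 0.71), ([224.9, 155.6], 0.61)]
[ 0.5621 -0.1977  0.0766]
35.325 [ 0.5567 -0.1964  0.2001] [-0.1  0.4  0. ] 0.0812 0.0
exp roll scene/side/wrist [array([225.6, 153.7]), array([253.2, 243.5]), array([257.5, 173.9])] ring top [257.55497281 181.50957625] rod top [257.58495604 185.31714159]
139 ..gggggggggggggggggggggggggggggggggggggggggggggggg
142 ..gggggggggggggggggggggggggggggggggggggggggggggggg
145 ..gggggggggggggggggggggggggggggggggggggggggggggggg
148 ..bggggggggggggggggggggggggggggggggggggggggggggggg
151 ..bgggggggggggggggggbgggggggbgbggggggggggggggggggg
154 ..bgggggggggggggggggbgWWWWWggggggggggggggggggggggg
157 ...ggggggggggggbggWWWWWWWWWWWWWWgggggggggggggggggb
160 ...gggggggggggggWWWWWWWWWWWWWWWWWWgbggggggggggggg.
163 ...gggggggggggWWWWWWWWWWWWWWWWWWWWWWggggggggggggg.
166 ...ggggggggggWWWWWWWWWWWWWWWWWWWWWWWWgggggggggggg.
169 ...gggggggggWWWWWWWWW........WWWWWWWWWggggggggggg.
172 ...ggggggggWWWWWWWW..bbgggggb..WWWWWW
[... 193 characters left out ...]
WWWWWWW.bbbggWWWWWggbb.WWWWWWWggggggggg.
187 ...gggggggWWWWWWW.bbbbgWWWWWgbb..WWWWWWgggggggggg.
190 ...ggggggggWWWWWWW.bbbbgWWWgbbb.WWWWWWWgggggggggg.
193 ...bgggggggWWWWWWWW..bbbbbbbb..WWWWWWWWgggggggggg.
196 ...bggggggggWWWWWWWWW........WWWWWWWWWgggggggggg..
199 ....gggggggggWWWWWWWWWWWWWWWWWWWWWWWWggggggggggg..
202 ....ggggggggggWWWWWWWWWWWWWWWWWWWWWggggggggggggg..
205 ....ggggggggggggWWWWWWWWWWWWWWWWWWgggggggggggggg..
208 ....gggggggggggggggWWWWWWWWWWWWggggggggggggggggg..
211 ....gggggggggggggggggggggggggggggggggggggggggggg..
214 ....gggggggggggggggggggggggggggggggggggggggggggg..
217 ....gggggggggggggggggggggggggggggggggggggggggggg..
220 ....gggggggggggggggggggggggggggggggggggggggggggg..
```

The ring sits round the rod tip and both centres match predictions within about 1 px. The roll's measured height is 0.0766 m against 0.075 m expected, it is at rest, and the fingers are clear. Handing in.

```bash
python3 -c "
from workcell import *
print(job_done())"
```

```text
the job is handed in; nothing more can be done
None
```

The job is handed in at about 35 s of the 72 s allowed: the slim spindle is fully home in the socket and the label roll rests on its flange by my last measurements (the hand-in gave no verdict), after a first roll grasp taken too high closed on nothing, left the roll where it stood, and was redone lower.

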